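Raise the keeper arm over the wide pot

ROBOT

A 6-joint arm with a two-finger parallel gripper is mounted at the origin on the work surface. World frame = base frame: x ahead of the robot, y to its left, z up, the work surface at z = 0. Lengths are in m, angles in degrees, forces in N, time in s.
With the tool pointing down it reaches from about 0.35 to 0.875 m from the base axis. Payload 4.2 kg.
Tool frame: the origin (TCP) lies at the very end of the fingers, on their centre line; the grasp point (between the pads) lies 19 mm behind it (r.grip_point_offset is the distance from the TCP to the grasp point, in m); z points along the fingers, y is the line along which they close (so a half turn about z gives the same grasp; the last joint's range is limited). The gripper opens to 87 mm and grips with 3 to 60 N. Pads are 19 mm wide; open, the fingers measure 117 mm over their backs; the gripper's body (75 mm by 190 mm) begins 51 mm behind the grasp point.
Start: joints at [91.593, 22.042, 0.453, 0, -68.411, -14.817], TCP at [0.143, 0.608, 0.223] pointing down, gripper open.
Joint ranges: [-179.83, 179.83], [-69.29, 118.12], [-61.27, 80.66], [-181.25, 117.63], [-171.15, -9.14], [-177.46, 177.46]. Speed limits (degrees/s): [159.86, 159.86, 180, 180, 180, 180].

INTERFACE

Orientations are given as a 3x3 rotation matrix whose columns are the frame's x, y, z axes.
In Python, from station import r, cams gives the robot as it stands. The module is installed in compiled form; this text tells all that it offers.
- The arm moves only by the shell command python3 -m handwheel 'ROWS'. ROWS is JSON, a list that holds one entry, the list of rows, each a list of 7 numbers: the turn, a rotation vector about the tool's x, y, z in units of 6 degrees (1.0 is 6 degrees), then the shift along the tool's x, y, z in m, then the finger opening in m, from 0 to 0.087. In form: [[[ax, ay, az, x, y, z, jaw], ...]]. A call has 1 to 12 rows; each row shifts and turns the commanded pose from where the row before left it, along the tool's axes as they then stand; what a row does not reach is not made up. A row lasts 1/10 s, in which the tool goes at most 50 mm and 8.59 degrees, less where a joint would pass 70% of its speed; a pose out of reach is approached as far as the arm can. A call with a gripper value outside its range is refused whole. The fingers move at their own pace and stop on an object; the grip force is fixed at half the most. Time passes only in rows, so rows that do not move let the fingers close. It gives the time, the measured TCP pose, the force, the opening and the grip force at its end, in the units of the state.
- r.sense(): the state, without advancing time (a new reading comes with each control period).
- cams.capture(name): name is "scene" or "top" or "wrist"; returns the picture (400x640x3 uint8, red, green, blue); there is no depth.
- cams.get_calibration(name): a dict with "camera_matrix" (3x3 intrinsics, pixels), "rvec" (rotation vector, rad) and "tvec" (3), from world to camera coordinates, as OpenCV has them; the wrist camera has in their place "T_tool_cam" (4x4, takes a point from camera to tool coordinates, whose origin is the TCP and whose axes are the flange's). Camera axes: x right, y down, z forward; pixel columns grow to the right and rows downward; lengths in m; the calibration is good to about 2 mm. A picture is of the moment at which its call begins: read the wrist's pose just before it. get_calibration takes no time and is no camera call.
- r.finish_job(): hands the job in; it is judged then, once.
The state is a dict: "time_s": time; "joints": joint angles; "joint_velocities": joint speeds; "effort": joint torques, N m; "tcp_pos": TCP position; "ee_rot": TCP orientation; "wrist_force": force on the tool from outside, world axes, zero at the start; "moment": the same for the moment, N m; "gripper_width": opening from 0.0 (shut) to 1.0 (fully open); "gripper_force": force on a finger pad.
Only numpy, scipy, OpenCV 4.12 (cv2) and the standard library are available. Lean on these libraries where they do the work, as an engineer would, in place of code of your own. Each camera call takes 0.05 s, during which the arm holds its last target. There are 200 camera calls.

TASK

Two small stands on the bench each hold a container under a counterweighted keeper arm. Free the short, wide pot: push up the arm above it by the bar at its end until it passes its balance point and stays up by itself against its stop, then back away. Leave the arm over the slim bottle lowered, and do not lift, shift or knock over any container or anything else on the bench.

Things in the scene. Friction and masses are not known exactly. Their poses are not given: they have to be found in the camera images.
- left_stand: left (+y side) keeper stand: plywood base plate 300 x 130 x 12, top face at z = 12 above the table, with two grey upright side plates (8 thick, 40 deep, centres 84 apart, tops 118 above the table) that carry the hinge. Origin at the centre of its underside on the table; its x axis points from the push bar to the hinge, z up. The container stands near the origin. Fixed to the table.
- left_arm (a joint): hinge of the left stand's steel keeper arm, rad: 0 = lowered (resting on its stop), grows as the push bar rises, 1.05 = upper stop. Balance point at about 0.60: below it the arm drops back, above it the arm swings on by itself to the upper stop and stays. Raising it takes 1.2 to 2.5 N upward at the bar.
- left_bar (a point): centre of the left arm's push bar: a round steel cross bar, 14 dia and 60 long, level, across the free end of the arm (the end nearest the robot), 200 from the hinge; lowered it is about 206 above the table, with more than 150 of free space below it, and 70 on the robot side of the stand origin
- left_hinge (a point): hinge axis of the left arm, mid-way between the side plates, 100 above the table, 100 from the stand's origin on the far side; the axis is the stand's y axis (level). The arm (24 wide, 10 thick) runs from here towards the robot, sloping up by 32 degrees when lowered; a dark counterweight cylinder (44 dia, 50 long) sits above and behind the hinge
- right_stand: right (-y side) keeper stand: plywood base plate 300 x 130 x 12, top face at z = 12 above the table, with two grey upright side plates (8 thick, 40 deep, centres 84 apart, tops 118 above the table) that carry the hinge. Origin at the centre of its underside on the table; its x axis points from the push bar to the hinge, z up. The container stands near the origin. Fixed to the table.
- right_arm (a joint): hinge of the right stand's steel keeper arm, rad: 0 = lowered (resting on its stop), grows as the push bar rises, 1.05 = upper stop. Balance point at about 0.60: below it the arm drops back, above it the arm swings on by itself to the upper stop and stays. Raising it takes 1.2 to 2.5 N upward at the bar.
- right_bar (a point): centre of the right arm's push bar: a round steel cross bar, 14 dia and 60 long, level, across the free end of the arm (the end nearest the robot), 200 from the hinge; lowered it is about 206 above the table, with more than 150 of free space below it, and 70 on the robot side of the stand origin
- right_hinge (a point): hinge axis of the right arm, mid-way between the side plates, 100 above the table, 100 from the stand's origin on the far side; the axis is the stand's y axis (level). The arm (24 wide, 10 thick) runs from here towards the robot, sloping up by 32 degrees when lowered; a dark counterweight cylinder (44 dia, 50 long) sits above and behind the hinge
- pot_center (a point): the wide pot: white plastic, short and broad, 68 dia at its lid, 72 high, standing loose under the arm of one of the two stands; the point is its centre, 36 above its underside
- bottle_center (a point): the slim bottle: white plastic with a white screw cap, 42 dia, 100 high, standing loose under the arm of the other stand; the point is its centre, 50 above its underside
- flask_center (a point): bystander: white bottle with blue cap, 64 dia, 150 high, on the table to the left; centre, 75 up
- tape_center (a point): bystander: roll of tape lying flat, 64 dia, 25 high, on the table between the stands at their robot ends; centre
- jar_center (a point): bystander: amber jar with black lid, 68 dia, 85 high, on the table to the right; centre, 42 up

How it is judged:
By the outcome, as a careful person would: the job done as asked, in the order asked, and still so for the second after the job is handed in, with the robot touching nothing.
It also fails if it takes over 48 s, if anything falls off the work surface, if the arm or the gripper's body presses on something with over 40 N, if the wrist force passes 120 N, or if a joint passes its speed limit or range.

## Working session

There is one attempt and no reset: what is moved stays moved. The work goes in short steps, Python scripts to look and compute and a shell command to move; the robot and the scene stay as the last step left them, time stands still between calls to the robot, and variables do not carry over. Pictures are saved under pics/ and viewed, at most 10 in all, crops included, and the job is handed in when it is done.

```bash
mkdir -p pics; python3 - <<'E'
from station import r,cams
import cv2
s=r.sense();print(s['time_s'],s['tcp_pos'],s['ee_rot'],s['gripper_width'])
for n in("scene","top"):
    cv2.imwrite(f"pics/{n}0.png",cams.capture(n)[:,:,::-1]);c=cams.get_calibration(n);print({k:c[k] for k in c})
E
```

```text
0.0 [0.14278266 0.60785032 0.22149371] [[ 9.73456276e-01 -2.28872672e-01 -4.22007045e-04]
 [-2.28873051e-01 -9.73454036e-01 -2.08965537e-03]
 [ 6.74605471e-05  2.13077417e-03 -9.99997728e-01]] 1.0027543627124558
{'camera_matrix': array([[408.74323262,   0.        , 317.29488687],
       [  0.        , 408.74323262, 196.03189913],
       [  0.        ,   0.        ,   1.        ]]), 'rvec': array([ 1.36740849,  2.27889637, -0.82603566]), 'tvec': array([ 0.26909708, -0.31592768,  1.71130756])}
{'camera_matrix': array([[403.48584356,   0.        , 319.24017023],
       [  0.        , 403.48584356, 195.74673906],
       [  0.        ,   0.        ,   1.        ]]), 'rvec': array([ 2.17192451, -2.16696655,  0.12871473]), 'tvec': array([-0.01064756,  0.6337941 ,  1.43856511])}
```

View pics/scene0.png

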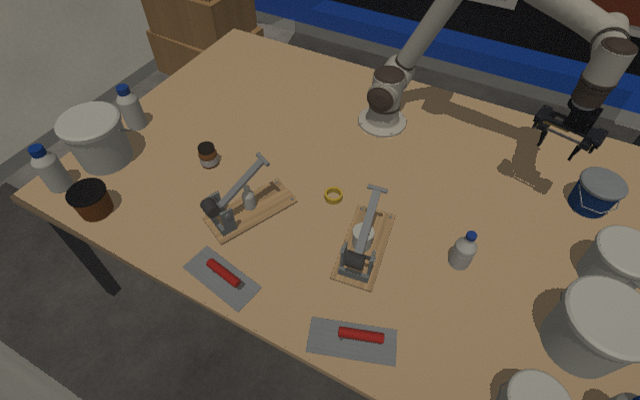

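View pics/top0.png

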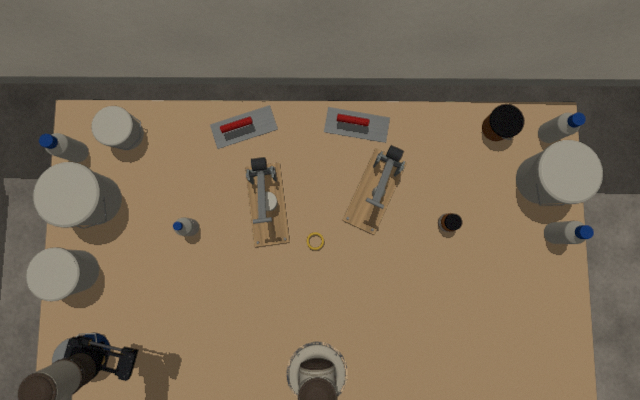

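The scene picture shows the wide white pot under the stand at about (365,245), which is the +y stand. The slim bottle is in the other one at (249,200). The top view shows the left bar near (262,219) and the tape at (315,241). I'll enlarge both to measure.

```bash
python3 - <<'E'
import cv2,numpy as np
a=cv2.imread('pics/top0.png')[150:255,225:325];b=cv2.imread('pics/scene0.png')[175:295,320:400]
f=lambda x,k:cv2.resize(x,None,fx=k,fy=k,interpolation=cv2.INTER_CUBIC)
a=f(a,4.5)[:472];b=f(b,4);h=max(a.shape[0],b.shape[0])
p=lambda x:np.vstack([x,np.zeros((h-x.shape[0],x.shape[1],3),np.uint8)])
cv2.imwrite('pics/c0.png',np.hstack([p(a),p(b)]))
E
```

```text
(no output)
```

View pics/c0.png

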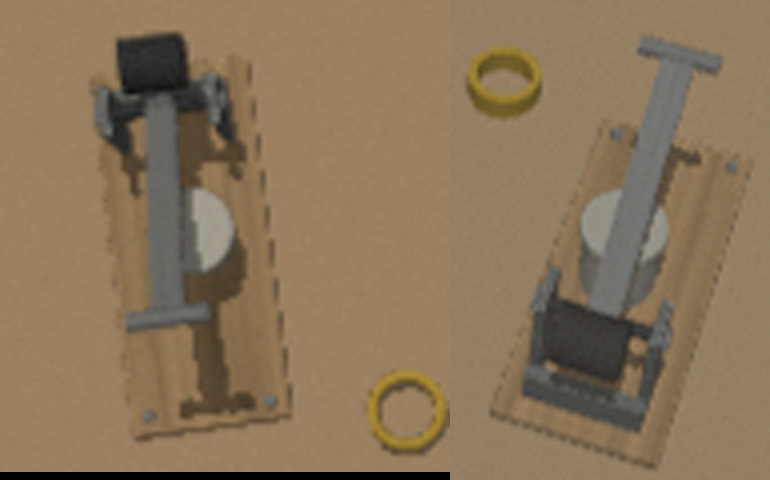

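```bash
cat > h.py <<'E'
import cv2,numpy as np
from station import r,cams
def ray(n,uv):
    c=cams.get_calibration(n);R=cv2.Rodrigues(c['rvec'])[0]
    d=np.linalg.solve(c['camera_matrix'],[*uv,1]);return -R.T@c['tvec'],R.T@d
def plane(n,uv,z):
    o,d=ray(n,uv);return o+d*(z-o[2])/d[2]
def tri(u1,u2,a="top",b="scene"):
    o,d=ray(a,u1);p,e=ray(b,u2);d=d/np.linalg.norm(d);e=e/np.linalg.norm(e)
    t=np.linalg.lstsq(np.c_[d,-e],p-o,rcond=None)[0];x,y=o+d*t[0],p+e*t[1];return (x+y)/2,np.linalg.norm(x-y)
E
python3 - <<'E'
from h import *
np.set_printoptions(precision=3,suppress=True)
T=lambda u,v:(225+u/4.5,150+v/4.5)
S=lambda u,v:(320+(u-450)/4,175+v/4)
print('bar',tri(T(169,317.5),S(680,54)),plane('top',T(169,317.5),.206),plane('scene',S(680,54),.206))
q=[plane('top',T(*c),.012) for c in[(137,437),(290,413),(245,57),(95,75)]];print(np.array(q),np.mean(q,0))
q=[plane('scene',S(*c),.012) for c in[(606,122),(751,158),(652,466),(492,412)]];print(np.array(q),np.mean(q,0))
print('ends',[plane('top',T(*c),.206) for c in[(128,323),(210,312)]])
print('flask',plane('top',(186,229),.0),tri((178,226),(471,236)));print('tape',plane('top',(315,241),.012));print('bucket',plane('scene',(600,185),.1),plane('scene',(594,210),0))
E
```

```text
bar (array([0.534, 0.176, 0.203]), np.float64(0.0037070658309481977)) [0.535 0.174 0.206] [0.536 0.178 0.206]
[[0.447 0.223 0.012]
 [0.467 0.099 0.012]
 [0.76  0.14  0.012]
 [0.745 0.264 0.012]] [0.605 0.181 0.012]
[[0.47  0.107 0.012]
 [0.448 0.231 0.012]
 [0.749 0.269 0.012]
 [0.765 0.146 0.012]] [0.608 0.188 0.012]
ends [array([0.531, 0.203, 0.206]), array([0.539, 0.144, 0.206])]
flask [0.513 0.482 0.   ] (array([0.519, 0.467, 0.138]), np.float64(0.002684889476039989))
tape [0.47  0.006 0.012]
bucket [0.082 0.796 0.1  ] [0.096 0.827 0.   ]
```

The left stand has the pot. Its bar centre is near (0.536, 0.176, 0.206) and the stand's yaw is about 7.7°. I'll straddle the arm with the fingers pitched about 45° and lift on both overhangs of the bar. First I raise the tool and swing it over.

```bash
python3 -m handwheel '[[[0,0,0,0,0,-0.045,0.036],[0,0,0,0,0,-0.045,0.036],[0,0,0,0.034,0.036,0,0.036],[0,0,0,0.034,0.036,0,0.036],[0,0,0,0.034,0.036,0,0.036],[0,0,0,0.034,0.036,0,0.036],[0,0,0,0.034,0.036,0,0.036],[0,0,0,0.034,0.036,0,0.036],[0,0,0,0.034,0.036,0,0.036],[0,0,0,0.034,0.036,0,0.036],[0,0,0,0.034,0.036,0,0.036],[0,0,0,0.03,0.036,0,0.036]]]'
python3 -m handwheel '[[[0,0,-1.2,0,0.03,0,0.036],[0,0,-1.2,0,0,0,0.036],[0,0,-1.1,0,0,0,0.036],[0,1.25,0,0,0,0,0.036],[0,1.25,0,0,0,0,0.036],[0,1.25,0,0,0,0,0.036],[0,1.25,0,0,0,0,0.036],[0,1.25,0,0,0,0,0.036],[0,1.25,0,0,0,0,0.036],[0,0,0,0,0,0,0.036]]]'; python3 -c "
from station import r;s=r.sense();print(s['joints'],s['ee_rot'])"
```

```text
time_s: 1.3
tcp_pos: [0.3881, 0.1791, 0.3124]
ee_rot: [[0.974, -0.229, -0.0], [-0.229, -0.974, 0.0], [-0.0, -0.0, -1.0]]
wrist_force: [0.3, 0.2, -0.4]
gripper_width: 0.413
gripper_force: 0.0
time_s: 2.3
tcp_pos: [0.3822, 0.1467, 0.3112]
ee_rot: [[0.728, 0.13, 0.673], [0.101, -0.992, 0.082], [0.678, 0.009, -0.735]]
wrist_force: [0.7, -1.3, 0.4]
gripper_width: 0.411
gripper_force: 0.0
[ 58.35327205 -23.27534272 -59.86146617  57.5072002  -38.97272843
  -2.60397497] [[ 0.72772871  0.12972338  0.67348553]
 [ 0.10117419 -0.99151192  0.08165716]
 [ 0.67836178  0.00871509 -0.73467635]]
```

```bash
python3 -m handwheel '[[[0,0,0,0,-0.003,0.03,0.036],[0,0,0,0,-0.003,0.03,0.036],[0,0.3,0,0,-0.003,0.02,0.036],[0,0,0,0,0,0,0.036],[0,0,0,0,0,0,0.036]]]'; python3 - <<'E'
from h import *
s=r.sense();np.set_printoptions(precision=3,suppress=True);print(s['joints'],s['tcp_pos'])
R=np.array(s['ee_rot'])
print("bar in tool",R.T@(np.array([.536,.176,.206])-s['tcp_pos']),R)
cv2.imwrite('pics/w1.png',cams.capture('wrist')[:,:,::-1])
print(cams.get_calibration('wrist'))
E
```

```text
time_s: 2.8
tcp_pos: [0.4456, 0.1695, 0.2786]
ee_rot: [[0.72, 0.119, 0.684], [0.09, -0.993, 0.079], [0.688, 0.004, -0.725]]
wrist_force: [-1.1, 0.2, -0.1]
gripper_width: 0.415
gripper_force: 0.0
[ 33.569 -12.396 -61.071  86.615 -18.226 -16.337] [0.446 0.17  0.279]
bar in tool [0.016 0.004 0.115] [[ 0.72   0.119  0.684]
 [ 0.09  -0.993  0.079]
 [ 0.688  0.004 -0.725]]
{'camera_matrix': array([[276.029,   0.   , 321.675],
       [  0.   , 276.029, 196.402],
       [  0.   ,   0.   ,   1.   ]]), 'T_tool_cam': array([[-0.   , -0.96 , -0.279,  0.076],
       [ 1.   , -0.   , -0.   ,  0.   ],
       [ 0.   , -0.279,  0.96 , -0.162],
       [ 0.   ,  0.   ,  0.   ,  1.   ]])}
```

View pics/w1.png

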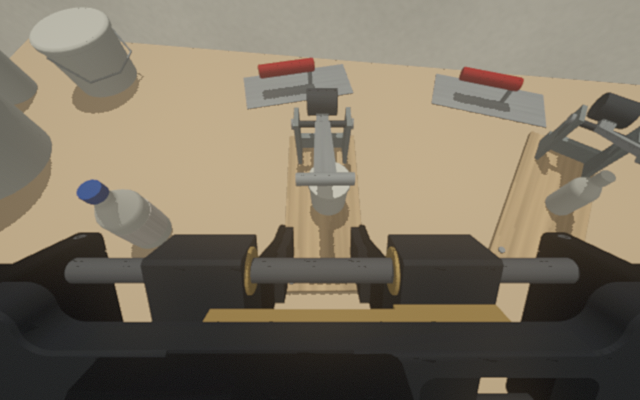

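The wrist picture shows the left bar centred at (325,180), and I predicted (326,177), so the estimate holds. The pot is below it, and the bottle is in the right stand. The wrist is near joint limits (j3, j5), so I'll reduce the pitch to about 30°.

```bash
python3 -m handwheel '[[[0,-1,0,0,0,0,0.036],[0,-1,0,0,0,0,0.036],[0,-0.5,0,0,0,0,0.036],[0,0,0,0,0,0,0.036],[0,0,0,0,0,0,0.036]]]'; python3 - <<'E'
from h import *
s=r.sense();np.set_printoptions(precision=3,suppress=True);print(s['joints'],s['tcp_pos'])
R=np.array(s['ee_rot'])
print("bar in tool",R.T@(np.array([.536,.176,.206])-s['tcp_pos']),R)
E
```

```text
time_s: 3.35
tcp_pos: [0.4562, 0.1676, 0.2909]
ee_rot: [[0.795, 0.113, 0.596], [0.095, -0.994, 0.061], [0.599, 0.008, -0.8]]
wrist_force: [-0.2, -0.3, -1.4]
gripper_width: 0.418
gripper_force: 0.0
[ 47.237 -10.907 -51.431  51.424 -30.453   8.386] [0.456 0.168 0.291]
bar in tool [0.013 0.    0.116] [[ 0.795  0.113  0.596]
 [ 0.095 -0.994  0.061]
 [ 0.599  0.008 -0.8  ]]
```

```bash
python3 -m handwheel '[[[0,-1,0,-0.02,0,0,0.036],[0,-0.2,0,-0.025,0,0,0.036],[0,0,0,0,0,0.02,0.036],[0,0,0,0,0,0,0.036],[0,0,0,0,0,0,0.036]]]'; cat > st.py <<'E'
from h import *
s=r.sense();np.set_printoptions(precision=3,suppress=True);print('J',s['joints'])
R=np.array(s['ee_rot'])
for th in (0,.3,.6,.7,1.05):
    a=np.radians(32)+th;f=np.array([np.cos(.134),np.sin(.134),0]);hg=np.array([.606,.184,.1])+.1*f
    b=hg-.2*np.cos(a)*f+[0,0,.2*np.sin(a)];print(th,b,"in tool",R.T@(b-s['tcp_pos']))
E
python3 st.py
```

```text
time_s: 3.85
tcp_pos: [0.4315, 0.1612, 0.2491]
ee_rot: [[0.86, 0.107, 0.499], [0.099, -0.994, 0.044], [0.501, 0.011, -0.865]]
wrist_force: [0.2, 0.2, 0.0]
gripper_width: 0.411
gripper_force: 0.0
J [ 50.397  -9.452 -51.376  41.137 -32.841  13.8  ]
0 [0.537 0.175 0.206] in tool [ 0.07  -0.003  0.091]
0.3 [0.576 0.18  0.251] in tool [ 0.127 -0.003  0.071]
0.6 [0.626 0.187 0.283] in tool [ 0.187 -0.004  0.069]
0.7 [0.644 0.189 0.29 ] in tool [ 0.206 -0.004  0.072]
1.05 [0.713 0.198 0.3  ] in tool [ 0.271 -0.006  0.098]
```

```bash
python3 -m handwheel '[[[0,0,0,0,-0.003,0.03,0.036],[0,0,0,0,0,0.03,0.036],[0,0,0,0,0,0.03,0.036],[0,0,0,0,0,0.03,0.036],[0,0,0,0,0,0,0.036],[0,0,0,0,0,0,0.036]]]'; python3 st.py
python3 - <<'E'
from h import *
a=cams.capture('wrist')[:,:,::-1];b=cams.capture('top')[130:270,200:340,::-1]
b=cv2.resize(b,(400,400));a=cv2.resize(a[:300,140:500],(400,333));cv2.imwrite('pics/w2.png',np.hstack([np.vstack([a,np.zeros((67,400,3),np.uint8)]),b]))
E
```

```text
time_s: 4.45
tcp_pos: [0.4865, 0.1691, 0.1798]
ee_rot: [[0.849, 0.099, 0.519], [0.093, -0.995, 0.038], [0.52, 0.016, -0.854]]
wrist_force: [-0.3, 0.3, -0.1]
gripper_width: 0.414
gripper_force: 0.0
J [ 28.248   1.302 -58.363  84.188 -12.324 -13.162]
0 [0.537 0.175 0.206] in tool [ 0.057 -0.     0.004]
0.3 [0.576 0.18  0.251] in tool [ 0.114 -0.001 -0.014]
0.6 [0.626 0.187 0.283] in tool [ 0.174 -0.002 -0.015]
0.7 [0.644 0.189 0.29 ] in tool [ 0.193 -0.002 -0.012]
1.05 [0.713 0.198 0.3  ] in tool [ 0.257 -0.005  0.016]
```

View pics/w2.png

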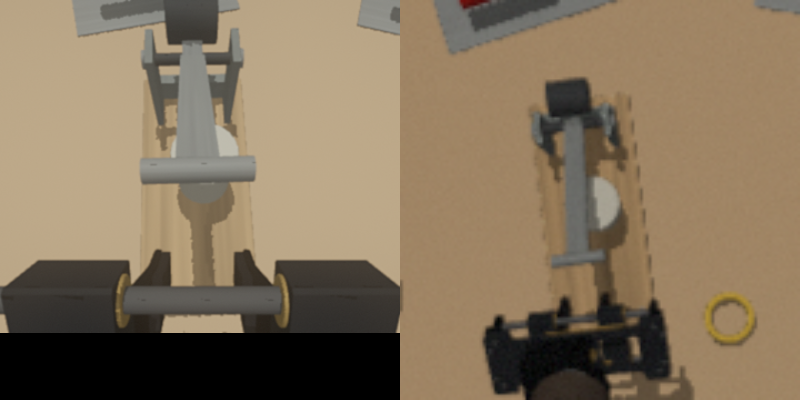

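The wrist crop shows the bar centred between the fingers at about (198,169). The top crop shows the gripper in line on the robot side, clear of the stand and the tape. I'll take a bit less pitch and go deeper.

```bash
python3 -m handwheel '[[[0,-1,0,0,0,0,0.036],[0,-0.3,0,0,0,0.01,0.036],[0,0,0,0,0,0.015,0.036],[0,0,0,0,0,0.015,0.036],[0,0,0,0,0,0,0.036],[0,0,0,0,0,0,0.036]]]'; python3 st.py
```

```text
time_s: 5.15
tcp_pos: [0.5179, 0.1665, 0.157]
ee_rot: [[0.868, 0.091, 0.489], [0.091, -0.996, 0.023], [0.489, 0.025, -0.872]]
wrist_force: [0.2, -0.9, 0.6]
gripper_width: 0.407
gripper_force: 0.0
J [ 24.267   6.339 -55.719  87.874 -10.372 -13.978]
0 [0.537 0.175 0.206] in tool [ 0.041 -0.005 -0.033]
0.3 [0.576 0.18  0.251] in tool [ 0.097 -0.006 -0.054]
0.6 [0.626 0.187 0.283] in tool [ 0.157 -0.007 -0.057]
0.7 [0.644 0.189 0.29 ] in tool [ 0.177 -0.008 -0.054]
1.05 [0.713 0.198 0.3  ] in tool [ 0.242 -0.011 -0.029]
```

```bash
python3 -m handwheel '[[[0,0,0,0.01,-0.005,0,0.036],[0,0,0,0.01,0,0,0.036],[0,0,0,0.01,0,-0.004,0.036],[0,0,0,0.01,0,-0.005,0.036],[0,0,0,0.01,0,-0.005,0.036],[0,0,0,0,0,0,0.036],[0,0,0,0,0,0,0.036]]]'; python3 st.py
python3 - <<'E'
from h import *
a=cams.capture('wrist')[:,:,::-1];b=cams.capture('scene')[150:300,300:440,::-1]
b=cv2.resize(b,(373,400),interpolation=2);a=cv2.resize(a[:300,140:500],(400,333));cv2.imwrite('pics/w3.png',np.hstack([np.vstack([a,np.zeros((67,400,3),np.uint8)]),b]))
E
```

```text
time_s: 5.85
tcp_pos: [0.5529, 0.1774, 0.193]
ee_rot: [[0.868, 0.095, 0.488], [0.094, -0.995, 0.025], [0.488, 0.024, -0.872]]
wrist_force: [-1.5, 0.3, -1.0]
gripper_width: 0.409
gripper_force: 0.5
J [ 35.287   7.264 -45.946  53.735 -18.904  11.711]
0 [0.537 0.175 0.206] in tool [-0.008  0.002 -0.019]
0.3 [0.576 0.18  0.251] in tool [ 0.048  0.001 -0.04 ]
0.6 [0.626 0.187 0.283] in tool [ 0.108 -0.    -0.043]
0.7 [0.644 0.189 0.29 ] in tool [ 0.128 -0.001 -0.04 ]
1.05 [0.713 0.198 0.3  ] in tool [ 0.193 -0.003 -0.015]
```

View pics/w3.png

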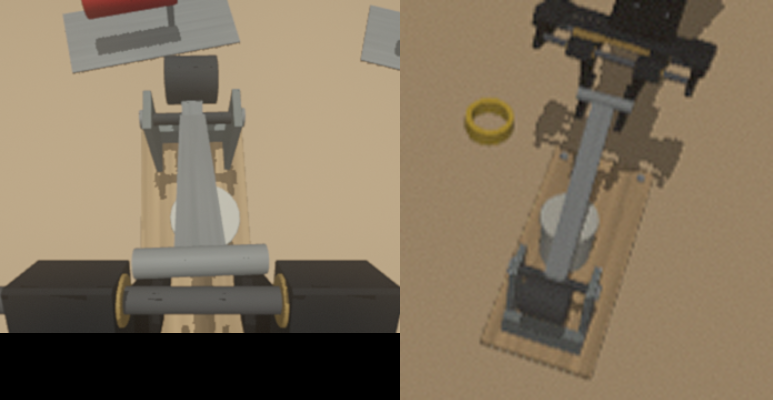

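The bar now rests on both fingers, with the beam between them, and it has begun to rise. The scene crop shows the same. I'll continue along tool x.

```bash
python3 -m handwheel '[[[0,0,0,0.01,0,-0.002,0.036],[0,0,0,0.01,0,-0.002,0.036],[0,0,0,0.01,0,-0.002,0.036],[0,0,0,0.01,0,-0.002,0.036],[0,0,0,0.01,0,-0.002,0.036],[0,0,0,0.01,0,0,0.036],[0,0,0,0.01,0,0,0.036],[0,0,0,0,0,0,0.036],[0,0,0,0,0,0,0.036]]]'; python3 st.py
```

```text
time_s: 6.85
tcp_pos: [0.6093, 0.1819, 0.2349]
ee_rot: [[0.868, 0.092, 0.487], [0.093, -0.995, 0.022], [0.487, 0.026, -0.873]]
wrist_force: [0.5, -0.1, -0.3]
gripper_width: 0.417
gripper_force: 0.0
J [ 36.105  10.158 -32.055  35.785 -27.392  30.414]
0 [0.537 0.175 0.206] in tool [-0.078 -0.    -0.01 ]
0.3 [0.576 0.18  0.251] in tool [-0.021 -0.001 -0.031]
0.6 [0.626 0.187 0.283] in tool [ 0.038 -0.002 -0.034]
0.7 [0.644 0.189 0.29 ] in tool [ 0.058 -0.003 -0.031]
1.05 [0.713 0.198 0.3  ] in tool [ 0.123 -0.005 -0.006]
```

```bash
python3 -m handwheel '[[[0,0,0,0.01,0,0,0.036],[0,0,0,0.01,0,0,0.036],[0,0,0,0.01,0,0,0.036],[0,0,0,0.01,0,0,0.036],[0,0,0,0.01,0,0,0.036],[0,0,0,0,0,0,0.036],[0,0,0,0,0,0,0.036],[0,0,0,0,0,0,0.036]]]'; python3 st.py
python3 - <<'E'
from h import *
a=cams.capture('wrist')[:,:,::-1];b=cams.capture('scene')[150:300,300:440,::-1]
b=cv2.resize(b,(373,400),interpolation=2);a=cv2.resize(a[:300,140:500],(400,333));cv2.imwrite('pics/w4.png',np.hstack([np.vstack([a,np.zeros((67,400,3),np.uint8)]),b]))
E
```

```text
time_s: 7.65
tcp_pos: [0.6523, 0.1867, 0.2592]
ee_rot: [[0.869, 0.093, 0.487], [0.094, -0.995, 0.022], [0.487, 0.026, -0.873]]
wrist_force: [-1.3, -0.0, -0.3]
gripper_width: 0.412
gripper_force: 0.0
J [ 34.821  13.123 -22.728  29.118 -32.245  39.06 ]
0 [0.537 0.175 0.206] in tool [-0.127 -0.    -0.01 ]
0.3 [0.576 0.18  0.251] in tool [-0.071 -0.001 -0.031]
0.6 [0.626 0.187 0.283] in tool [-0.011 -0.002 -0.034]
0.7 [0.644 0.189 0.29 ] in tool [ 0.008 -0.002 -0.031]
1.05 [0.713 0.198 0.3  ] in tool [ 0.073 -0.005 -0.006]
```

View pics/w4.png

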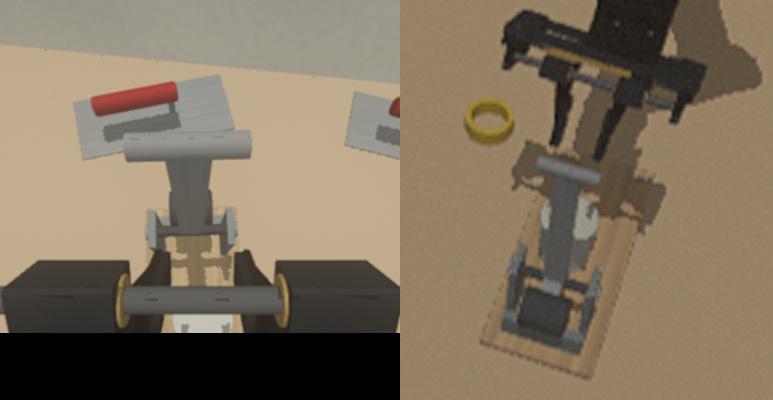

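The wrist crop shows the bar ahead of the fingers at about (188,147), so the arm swung on by itself. The pot is untouched. I'll back away.

```bash
python3 -m handwheel '[[[0,0,0,-0.03,0,0,0.036],[0,0,0,-0.03,0,-0.02,0.036],[0,0,0,-0.03,0,-0.03,0.036],[0,0,0,-0.03,0,-0.04,0.036],[0,0,0,-0.03,0,-0.04,0.036],[0,0,0,-0.02,0,-0.03,0.036],[0,0,0,0,0,0,0.036],[0,0,0,0,0,0,0.036],[0,0,0,0,0,0,0.036],[0,0,0,0,0,0,0.036],[0,0,0,0,0,0,0.036]]]'
python3 - <<'E'
from h import *
s=cams.capture('scene')[110:310,180:500,::-1];b=cams.capture('top')[130:270,160:480,::-1]
k=lambda x,h:cv2.resize(x,(560,h),interpolation=2)
cv2.imwrite('pics/f.png',np.vstack([k(s,350),k(b,245)]));print(r.sense()['joint_velocities'])
E
```

```text
time_s: 8.85
tcp_pos: [0.428, 0.1673, 0.3156]
ee_rot: [[0.869, 0.091, 0.487], [0.093, -0.995, 0.021], [0.486, 0.027, -0.873]]
wrist_force: [-0.1, -0.1, 0.1]
gripper_width: 0.414
gripper_force: 0.0
[ 0.18317802 -0.44272723  0.04696646 -0.04527836  0.0028316  -0.06106576]
```

View pics/f.png

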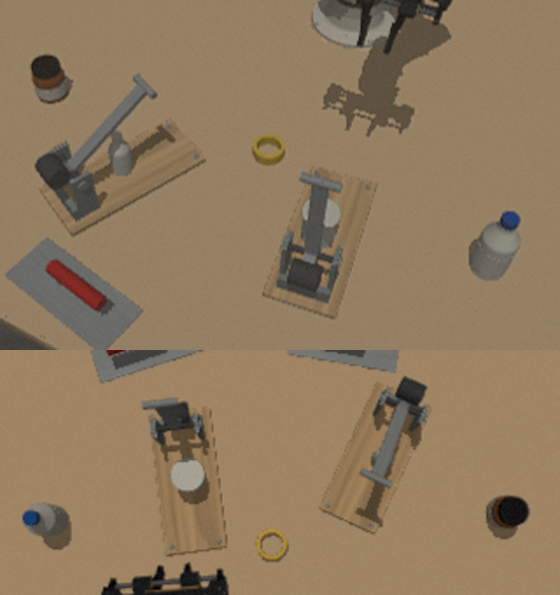

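The left arm stands up against its stop with the pot uncovered at (188,476). The right arm is still lowered and the bystanders are in place.

```bash
python3 -c "
from station import r
print(r.finish_job())"
```

```text
the job is handed in; nothing more can be done
None
```

The pot's keeper arm (left stand) is up and holding by itself against its stop, the bottle's arm is still lowered, nothing else in the final pictures looked moved, and the job was handed in at about 9 s.

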